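Set the vacuum regulator to its mark and lock it

TASK

Set the regulator of the carving bench's vacuum hold-down: turn the black knob until its pointed end stands at the long mark on the plate. Then draw the fork-shaped steel lock out of the wooden stand, put it down flat and let go, take it again by its grip block, and slide its two prongs between the guide rails and under the knob's cap until it is fully home against the knob, flat on the plate, with the knob still at the mark. Let go of it there, and leave the tin, the pencil box and the wood offcut where they are.

Things in the scene. Friction and masses are not known exactly. Their poses are not given: they have to be found in the camera images.
- station: Fixed aluminium regulator plate, 12 mm thick, x -115 to 165 mm, y +-65 mm; origin on the bench, z up. The knob's upright axis is at x = 40 mm, y = 0. A grey gauge block, x 129 to 163 mm, stands 42 mm over the bench (gauge 49). The apron, x below 0, is bare and flat: the lock enters from there, moving along +x, between the rails.
- rail_mouth (a point): Midway between the entries of the two steel guide rails, on the plate's top (12 mm over the bench), at x = 1 mm in the station; axes as the station's. Rails are 10 mm high over the plate; inner width about 70 mm here, narrowing to 54 mm at 14 mm further along +x, then parallel for 55 mm, past both sides of the knob.
- mark (a point): Inner end of the long black mark on the plate (18 x 5 mm, radial; the short thin lines are other graduations), 45 mm from the knob's axis along the station's +x, 12 mm over the bench.
- knob (a joint): Angle of the knob, rad: 0 when its pointed end is at the long mark, positive clockwise seen from above. It starts 0.5 to 1.5, has stops at -0.5 and 2.2, turns stiffly and stays where it is left.
- knob_grip (a point): On the knob's axis, 43 mm over the bench; x along the bar to its pointed end (white line on top). Cap: black bar 48 x 26 mm, 28 to 58 mm over the bench, with a wedge nose (to 42 mm high) reaching 37 mm from the axis. Under it, down to the plate, a steel stem with flats, 40 mm long (along the bar), 16 mm wide: the lock's slot takes this stem.
- stand: Fixed light-wood stand: board 8 mm thick, x -125 to 105 mm, y +-55; origin on the bench, z up. At the -x end a roofed pocket, x -125 to -60 mm, 82 mm wide and 57 mm high over all, inside 58 wide and 42 high, open to +x. The lock's tail is in it, its prongs stick out 52 mm; draw it out along +x onto the bare board.
- lock: Loose steel fork, 10 mm thick, lying flat on the stand's board; origin on its underside at the middle of the slot's closed end, x along the prongs. Prongs to x = 44 mm, 48 mm wide over both; slot 20 mm wide, about 28 at the tips. Yoke 48 mm wide, x -16 to 0; tail 26 mm wide back to x = -64. Fully home, the origin is on the plate 20 mm short of the knob's axis, x along the station's.
- lock_grip (a point): Centre of the lock's grip block, at the end of its tail: 26 x 26 mm, its top 36 mm over the lock's underside; this point is 51 mm behind the lock's origin and 23 mm over its underside; axes as the lock's.
- tin: Loose round steel tin, 80 mm across, 86 mm high, origin at the centre of its underside; leave it alone.
- pencil_box: Loose open wooden box, 70 x 70 x 70 mm, with pencils standing 123 mm high; origin at the centre of its underside; leave it alone.
- offcut: Loose stepped block of light wood, 80 x 50 mm, 58 mm high; origin at the centre of its underside; leave it alone.
There are look-alikes about, which are no part of the job. There is more than one size of the lock; the one meant has the size given above.

How it is judged:
By the outcome, as a careful person would: the job done as asked, in the order asked, and still so for the second after the job is handed in, with the robot touching nothing.
It also fails if it takes over 64 s, if anything falls off the work surface, if the arm or the gripper's body presses on something with over 40 N, if the wrist force passes 120 N, or if a joint passes its speed limit or range.

ROBOT

A 6-joint arm with a two-finger parallel gripper is mounted at the origin on the work surface. World frame = base frame: x ahead of the robot, y to its left, z up, the work surface at z = 0. Lengths are in m, angles in rad, forces in N, time in s.
With the tool pointing down it reaches from about 0.4 to 0.825 m from the base axis. Payload 7 kg.
Tool frame: the origin (TCP) lies at the very end of the fingers, on their centre line; the grasp point (between the pads) lies 19 mm behind it; x points along the fingers, y is the direction in which the jaws open and shut, and the axes are right-handed (so a half turn about x gives the same grasp; the last joint's range is limited). The gripper opens to 88 mm and grips with 3 to 60 N. Pads are 19 mm wide; open, the fingers measure 130 mm over their backs; the gripper's body (78 mm by 193 mm) begins 47 mm behind the grasp point.
Start: joints at [-0.929, 0.359, 0.012, 0, -1.224, -0.288], TCP at [0.234, -0.633, 0.227] pointing down, gripper open.
Joint ranges: [-3.07, 3.07], [-1.43, 2.12], [-1.02, 1.25], [-3.03, 1.67], [-3.05, -0], [-3.03, 3.03]. Speed limits (rad/s): [2.39, 2.39, 3.01, 3.14, 3.14, 3.14].

INTERFACE

Orientations are given as [roll, pitch, yaw] about the fixed x, y, z axes, in that order (R = Rz(yaw) Ry(pitch) Rx(roll)).
In Python, from station import arm gives the robot as it stands.
- The arm moves only by the shell command python3 -m inch 'ROWS' [OPENING] [FORCE]. ROWS is text: rows parted by semicolons, each of 6 numbers parted by spaces: the shift along the world's x, y, z in units of 30 mm (1.0 is 30 mm), then the turn, a rotation vector about the world's x, y, z in units of 5 degrees (1.0 is 5 degrees). In form: dx dy dz wx wy wz; .... A call has 1 to 12 rows; each row shifts and turns the commanded pose from where the row before left it; what a row does not reach is not made up. A row lasts 1/8 s, in which the tool goes at most 62.5 mm and 10.7 degrees, less where a joint would pass 70% of its speed; a pose out of reach is approached as far as the arm can. A call is refused whole if a number of a shift passes 1 or a number of a turn 1, either way. A call with a gripper value outside its range is refused whole. OPENING is the opening, from 0 (shut) to 1 (fully open), set as the call begins (- or left out, the last holds). The fingers move at their own pace and stop on an object; FORCE is the grip in N (left out, the last holds). Time passes only in rows, so rows that do not move let the fingers close. It gives the time, the measured TCP pose, the force and the opening at its end, in the units of the state.
- arm.get_state(): the state, without advancing time (a new reading comes with each control period).
- arm.grab_frame(name): name is "scene" or "top" or "wrist"; returns a dict with "frame" (400x640x3 uint8, red, green, blue), "range_z" (400x640 float32, m along the optical axis (not along the pixel's ray), 0 where there is no reading), "mtx" (3x3 intrinsics, pixels), "dist_coeffs" ([k1, k2, p1, p2, k3] as OpenCV has them; the pictures are not rectified), "pose" (4x4, takes a point from camera to world coordinates). Camera axes: x right, y up, looking along -z (the intrinsics and any distortion apply to the point x, -y, -z); pixel columns grow to the right and rows downward; lengths in m; the calibration is good to about 2 mm. A picture is of the moment at which its call begins.
- arm.job_done(): hands the job in, once; it reports no verdict.
Trained networks look in a picture, given as the dict that the camera call returned (one of the last four; its "shot" number tells which), for a name from the list of things; names that differ only in an ending like _2 or _b are one class to them, and where a whole thing is asked for, a point or a joint stands for the part that bears it (a point fixed in the world has none). Each returns a list of dicts, best first, with "confidence" (0 to 1); they miss things now and then, are a little off and sometimes report something else, mostly with a low value. They report only what shows in the picture. A call takes as long as a camera call. They do not tell look-alikes from the thing itself.
- arm.search_frame(picture, target): "extent" ([centre column, centre row, width, height] as shares, 0 to 1, of the picture: columns of its width, rows of its height, round what is visible of it).
- arm.masks_of(picture, target): "mask" (400x640 bool, what is visible of it) and "extent" ([centre column, centre row, width, height] as shares, 0 to 1, of the picture: columns of its width, rows of its height, round what is visible of it).
- arm.place_of(picture, target): "position" ([column, row] as shares, 0 to 1, of the picture: columns of its width, rows of its height: a listed point, or the origin of a listed thing).
The state is a dict: "t": time; "q": joint angles; "qd": joint speeds; "joint_efforts": joint torques, N m; "eef_pos": TCP position; "ee_rot": TCP orientation; "force": force on the tool from outside, world axes, zero at the start; "moment": the same for the moment, N m; "width": finger opening in m.
Only numpy, scipy, OpenCV 4.12 (cv2) and the standard library are available. Lean on these libraries where they do the work, as an engineer would, in place of code of your own. Each camera call takes 0.05 s, during which the arm holds its last target. There are 200 camera calls.

## Working session

There is one attempt and no reset: what is moved stays moved. The work goes in short steps, Python scripts to look and compute and a shell command to move; the robot and the scene stay as the last step left them, time stands still between calls to the robot, and variables do not carry over. Pictures are saved under pics/ and viewed, about 8 in all and at most 12, crops included, and the job is handed in when it is done.

```bash
ls; mkdir -p pics; cat > h.py <<'E'
import numpy as np, cv2
from station import arm
def grab(n):
    return arm.grab_frame(n)
def uvpts(f,uv):
    """pixels -> unit-depth rays in cv camera"""
    uv=np.asarray(uv,float).reshape(-1,1,2)
    return cv2.undistortPoints(uv,np.array(f["mtx"]),np.array(f["dist_coeffs"])).reshape(-1,2)
def cam2w(f,xy,d):
    P=np.c_[xy[:,0]*d,-xy[:,1]*d,-d]
    T=np.array(f["pose"]); return P@T[:3,:3].T+T[:3,3]
def onz(f,uv,z):
    xy=uvpts(f,uv);T=np.array(f["pose"])
    D=np.c_[xy[:,0],-xy[:,1],-np.ones(len(xy))]@T[:3,:3].T
    return T[:3,3]+D*((z-T[2,3])/D[:,2])[:,None]
def proj(f,P):
    P=np.asarray(P,float).reshape(-1,3);T=np.array(f["pose"])
    c=(P-T[:3,3])@T[:3,:3];c=c*[1,-1,-1]
    return cv2.projectPoints(c,np.zeros(3),np.zeros(3),np.array(f["mtx"]),np.array(f["dist_coeffs"]))[0].reshape(-1,2)
def cloud(f):
    v,u=np.mgrid[0:400,0:640];d=np.array(f["range_z"]).ravel()
    P=cam2w(f,uvpts(f,np.c_[u.ravel(),v.ravel()]),d);P[d==0]=np.nan
    return P.reshape(400,640,3)
def save(f,name,crop=None,s=1):
    im=f["frame"][:,:,::-1]
    if crop: im=im[crop[1]:crop[3],crop[0]:crop[2]]
    cv2.imwrite("pics/"+name,cv2.resize(im,None,fx=s,fy=s,interpolation=cv2.INTER_CUBIC))
E
cat > a.py <<'E'
from h import *
np.set_printoptions(precision=4,suppress=True)
ims=[]
for n in("scene","top"):
    f=grab(n);ims.append(f["frame"]);P=cloud(f)
    print(n,np.array(f["pose"])[:3,3])
    for t in["station","rail_mouth","mark","knob_grip","stand","lock","lock_grip","tin","pencil_box","offcut"]:
        for r in arm.place_of(f,t)[:4]:
            p=np.array(r["position"])*[640,400];u,v=np.clip(p.astype(int),0,[639,399])
            print(t,round(r["confidence"],2),p.round(0),P[v,u])
im=np.vstack(ims)[:,:,::-1]
cv2.imwrite("pics/a.png",cv2.resize(im,(480*1,600)))
for n,i in zip("st",ims): cv2.imwrite(f"pics/a_{n}.png",i[:,:,::-1])
print(arm.get_state())
E
python3 a.py
```

```text
pics
scene [1.0251 0.4611 1.0268]
station 0.96 [306. 172.] [ 0.5743 -0.1539  0.012 ]
rail_mouth 0.8 [303. 168.] [ 0.5677 -0.1698  0.0128]
mark 0.94 [285. 191.] [ 0.6516 -0.1442  0.0094]
knob_grip 0.51 [296. 173.] [ 0.6126 -0.1452  0.0513]
stand 0.84 [388. 251.] [0.5812 0.159  0.0097]
lock 0.95 [402. 237.] [0.5294 0.1534 0.0076]
lock 0.91 [480. 283.] [0.479  0.3566 0.0008]
lock 0.7 [358. 214.] [0.5619 0.0328 0.007 ]
lock_grip 0.79 [459. 248.] [0.4724 0.2763 0.0487]
lock_grip 0.71 [420. 223.] [0.4904 0.1684 0.0533]
lock_grip 0.61 [347. 199.] [ 0.5603 -0.0098  0.0267]
tin 0.73 [280. 258.] [0.7996 0.0301 0.0848]
pencil_box 0.8 [242. 116.] [ 0.5874 -0.4167  0.0374]
offcut 0.76 [459. 348.] [0.6503 0.4211 0.0404]
top [ 0.3846 -0.0149  1.0843]
station 0.8 [370. 219.] [ 0.5721 -0.159   0.0108]
rail_mouth 0.78 [369. 221.] [ 0.5655 -0.1588  0.0145]
mark 0.71 [368. 191.] [ 0.6537 -0.1495  0.0109]
knob_grip 0.47 [367. 203.] [ 0.62   -0.1481  0.0099]
stand 0.97 [264. 213.] [0.5647 0.152  0.0107]
lock 0.58 [192. 240.] [0.4702 0.3571 0.0025]
lock 0.47 [305. 222.] [0.5507 0.0323 0.0017]
lock 0.44 [258. 224.] [0.5312 0.1702 0.0051]
lock_grip 0.74 [216. 242.] [0.4655 0.2748 0.0513]
lock_grip 0.69 [316. 222.] [ 0.5497 -0.0006  0.0235]
tin 0.56 [321. 149.] [ 0.752  -0.0004  0.0851]
pencil_box 0.6 [465. 229.] [ 0.5572 -0.4307  0.0428]
offcut 0.85 [180. 189.] [0.6118 0.3936 0.0587]
offcut 0.65 [264. 210.] [0.577  0.1567 0.0078]
offcut 0.49 [321. 145.] [ 0.7629 -0.0025  0.0886]
{'t': 1.1, 'q': array([-0.9289,  0.3586,  0.0119, -0.    , -1.2241, -0.2881]), 'qd': array([-0.0004,  0.0014, -0.0003,  0.    ,  0.0002, -0.0011]), 'joint_efforts': array([ -0.0003, -58.24  ,  29.33  ,   7.0027,   0.0124,  -0.    ]), 'eef_pos': array([ 0.2338, -0.6332,  0.2266]), 'ee_rot': array([-1.0673,  1.5708, -0.7135]), 'force': array([ 0.4195, -0.2226,  0.8884]), 'moment': array([0.0415, 0.0314, 0.0127]), 'width': 0.08751326153051976}
```

```bash
python3 - <<'E'
import cv2,numpy as np
a=cv2.imread("pics/a_s.png")[60:380,180:580];b=cv2.imread("pics/a_t.png")[100:300,130:530]
cv2.imwrite("pics/b.png",np.vstack([cv2.resize(a,(400*1,320)),cv2.resize(b,(400,200))])) 
cv2.imwrite("pics/b1.png",cv2.resize(a,(750,600),interpolation=2))
E
```

```text
(no output)
```

View pics/b1.png

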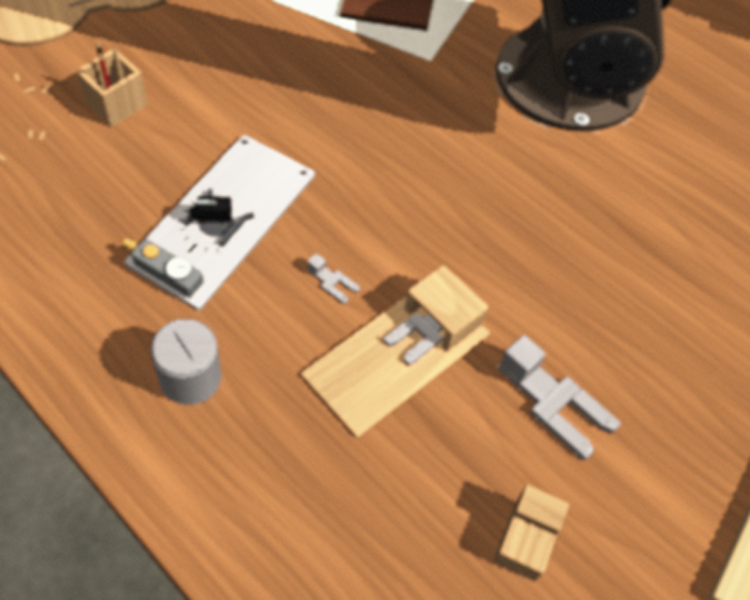

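```bash
R=".75 1 .4 0 0 -.8"; python3 -m inch '.75 1 .4 0 0 -.8;.75 1 .4 0 0 -.8;.75 1 .4 0 0 -.8;.75 1 .4 0 0 -.8;.75 1 .4 0 0 -.8;.75 1 .4 0 0 -.8;.75 1 .4 0 0 -.8;.75 1 .4 0 0 -.8;.75 1 0 0 0 -.8;.75 1 0 0 0 -.8;.75 1 0 0 0 -.8;.75 1 0 0 0 -.8'
python3 -m inch '.7 1 0 0 0 -.8;.7 1 0 0 0 -.8;.6 1 0 0 0 -.8;0 .5 0 0 0 -.8;0 0 0 0 0 0;0 0 0 0 0 0'
cat > w.py <<'E'
from h import *
import sys
np.set_printoptions(precision=4,suppress=True)
f=grab("wrist");P=cloud(f)
print("cam",np.array(f["pose"]),arm.get_state()["eef_pos"],arm.get_state()["ee_rot"])
np.savez("last.npz",**{k:f[k] for k in f})
for t in sys.argv[2].split(","):
    for r in arm.place_of(f,t)[:3]:
        p=np.array(r["position"])*[640,400];u,v=np.clip(p.astype(int),0,[639,399])
        print(t,round(r["confidence"],2),p.round(0),P[v,u])
save(f,sys.argv[1]+".png")
E
python3 w.py w1 station,rail_mouth,mark,knob_grip
```

```text
t: 2.6
eef_pos: [0.5044, -0.2721, 0.3228]
ee_rot: [0.288, 1.57, -0.198]
force: [-0.8, -0.1, 1.0]
width: 0.0876
t: 3.35
eef_pos: [0.5638, -0.1685, 0.3227]
ee_rot: [0.265, 1.571, -0.497]
force: [-0.6, -0.1, -0.4]
width: 0.0878
cam [[ 0.6893 -0.6938 -0.2088  0.5069]
 [ 0.7245  0.6599  0.1991 -0.1145]
 [-0.0003 -0.2885  0.9575  0.4802]
 [ 0.      0.      0.      1.    ]] [ 0.5637 -0.1687  0.3227] [ 0.2648  1.5705 -0.4978]
station 0.96 [321. 158.] [ 0.5615 -0.1621  0.0111]
rail_mouth 0.85 [319. 161.] [ 0.5629 -0.1675  0.0101]
mark 0.7 [369. 196.] [ 0.6552 -0.1499  0.011 ]
knob_grip 0.73 [348. 184.] [ 0.6073 -0.1561  0.0574]
```

View pics/w1.png

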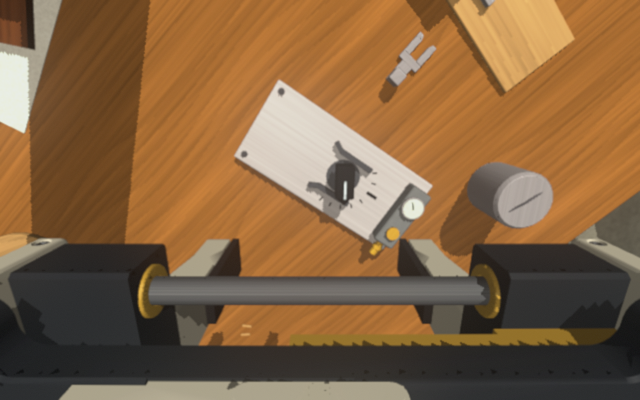

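```bash
cat > fit.py <<'E'
from h import *
np.set_printoptions(precision=4,suppress=True)
def rect(p):
    c,wh,a=cv2.minAreaRect((p*1000).astype(np.float32)); return np.array(c).round(1),np.array(wh).round(1),round(a,1)
def station(f):
    P=cloud(f);F=f["frame"].astype(int)
    near=np.hypot(P[...,0]-.58,P[...,1]+.155)<.2
    m=near&(P[...,2]>.007)&(P[...,2]<.017)&(F.max(2)-F.min(2)<40)
    m=cv2.morphologyEx(m.astype(np.uint8),cv2.MORPH_OPEN,np.ones((3,3)))
    _,l,s,_=cv2.connectedComponentsWithStats(m);k=1+s[1:,4].argmax()
    p=P[l==k];print("plate",rect(p[:,:2]),np.median(p[:,2]),len(p))
    kn=(np.hypot(P[...,0]-.61,P[...,1]+.155)<.05)&(P[...,2]>.050)&(P[...,2]<.065)
    q=P[kn];print("knob",rect(q[:,:2]),q.mean(0),len(q))
    w=kn&(F.min(2)>130);
    if w.sum()>3:
        q=P[w];c,s,vt=np.linalg.svd(q[:,:2]-q[:,:2].mean(0));print("line",q.mean(0),np.degrees(np.arctan2(*vt[0][::-1])),len(q))
if __name__=="__main__":
    f=dict(np.load("last.npz"));station(f)
    for n in("scene","top"): print(n);station(grab(n))
E
python3 fit.py
```

```text
plate (array([ 589.5, -161.2]), array([277.6, 129.9]), 12.9) 0.011210196707160724 12669
knob (array([ 603.1, -156.8]), array([25.9, 46.8]), 45.1) [ 0.6026 -0.1566  0.0569] 633
line [ 0.6116 -0.164   0.0577] -43.765487559087234 53
scene
plate (array([ 593.7, -160.4]), array([282. , 131.7]), 12.9) 0.011993578731956278 2950
knob (array([ 608.8, -156.5]), array([28.6, 48.1]), 43.8) [ 0.6104 -0.1549  0.0571] 174
line [ 0.6158 -0.1684  0.0581] -36.19391576926411 23
top
plate (array([ 590.7, -159.6]), array([275.7, 130.2]), 13.0) 0.011749123160715524 2954
knob (array([ 604.1, -156.1]), array([26. , 48.2]), 45.6) [ 0.6034 -0.1559  0.0574] 153
line [ 0.6101 -0.1603  0.057 ] 139.3852622554318 7
```

```bash
python3 -m inch '.67 .2 -1 0 0 -.26;.66 .2 -1 0 0 0;0 0 -1 0 0 0;0 0 -1 0 0 0;0 0 -1 0 0 0;0 0 -1 0 0 0;0 0 -1 0 0 0;0 0 -1 0 0 0;0 0 -1 0 0 0;0 0 -.4 0 0 0;0 0 -.3 0 0 0;0 0 0 0 0 0' 0.65 40
python3 -m inch '0 0 0 0 0 0;0 0 0 0 0 0;0 0 0 0 0 0;0 0 0 0 0 0' 0.2 40
```

```text
t: 5.2
eef_pos: [0.6039, -0.1562, 0.0317]
ee_rot: [-0.254, 1.571, -1.04]
force: [-0.7, 0.4, -0.5]
width: 0.057
t: 5.7
eef_pos: [0.6038, -0.1563, 0.0319]
ee_rot: [0.283, 1.57, -0.503]
force: [-1.7, -1.0, 3.3]
width: 0.0259
```

```bash
python3 -m inch '0 0 0 0 0 .5;0 0 0 0 0 1;0 0 0 0 0 1;0 0 0 0 0 1;0 0 0 0 0 1;0 0 0 0 0 1' 
python3 -m inch '0 0 0 0 0 1;0 0 0 0 0 1;0 0 0 0 0 1;0 0 0 0 0 1;0 0 0 0 0 1;0 0 0 0 0 .8;0 0 0 0 0 .3;0 0 0 0 0 0;0 0 0 0 0 0'
```

```text
t: 6.45
eef_pos: [0.6033, -0.1569, 0.0319]
ee_rot: [-1.961, 1.57, -2.264]
force: [-1.9, -3.2, 3.0]
width: 0.0256
t: 7.58
eef_pos: [0.6033, -0.1578, 0.0319]
ee_rot: [-2.229, 1.569, -2.002]
force: [-1.8, -8.5, 1.5]
width: 0.0259
```

```bash
python3 -m inch '0 0 0 0 0 0;0 0 0 0 0 0;0 0 0 0 0 0;0 0 1 0 0 0;0 0 1 0 0 0;0 0 1 0 0 0;0 0 1 0 0 0;0 0 1 0 0 0;0 0 1 0 0 0;-.5 0 1 0 0 0;0 0 0 0 0 0' 0.7
python3 w.py w2 mark,knob_grip; python3 - <<'E'
from fit import *
f=dict(np.load("last.npz"));station(f)
save(f,"w2c.png",(200,60,520,260),2.5)
E
```

```text
t: 8.95
eef_pos: [0.5895, -0.1561, 0.2447]
ee_rot: [-0.253, 1.566, -0.026]
force: [0.1, 0.2, -0.1]
width: 0.0613
cam [[-0.2263 -0.9313 -0.2854  0.5123]
 [ 0.974  -0.2168 -0.0649 -0.1736]
 [-0.0014 -0.2927  0.9562  0.4018]
 [ 0.      0.      0.      1.    ]] [ 0.5891 -0.1559  0.2429] [-0.0902  1.568   0.1364]
mark 0.45 [313. 150.] [ 0.5648 -0.1694  0.0109]
plate (array([ 589.5, -161.3]), array([277.6, 129.6]), 12.9) 0.011271604380747341 18844
knob (array([ 603.8, -158.4]), array([47.5, 25.1]), 13.4) [ 0.6026 -0.1583  0.057 ] 903
line [ 0.6137 -0.1552  0.0577] 10.805102298203796 66
```

View pics/w2c.png

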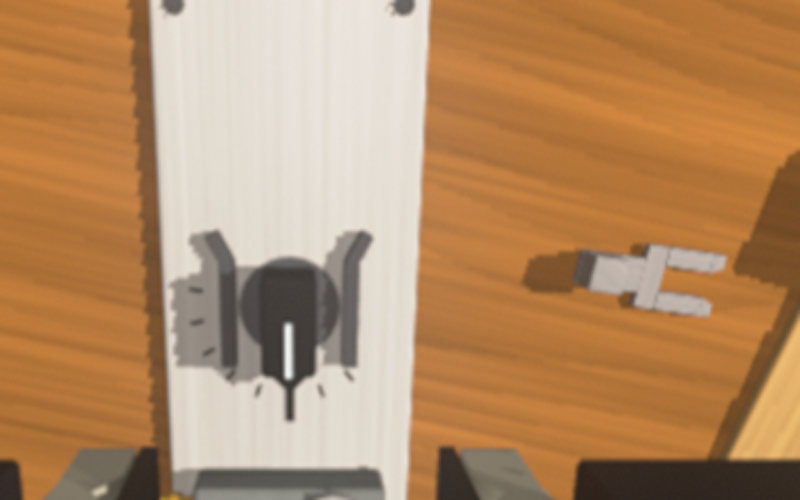

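```bash
python3 -m inch '0 1 .5 0 0 0;0 1 .5 0 0 0;0 1 .5 0 0 0;0 1 .5 0 0 0;0 1 0 0 0 0;0 1 0 0 0 0;-.3 1 0 0 0 0;-.3 1 0 0 0 0;-.3 1 0 0 0 0;0 1 0 0 0 0;0 .3 0 0 0 0;0 0 0 0 0 0' 0.9
python3 w.py w3 stand,lock,lock_grip; python3 - <<'E'
from fit import *
f=dict(np.load("last.npz"));P=cloud(f);F=f["frame"].astype(int)
near=np.hypot(P[...,0]-.56,P[...,1]-.155)<.18
z=P[...,2]
sat=F.max(2)-F.min(2)
def big(m,n):
    m=cv2.morphologyEx(m.astype(np.uint8),cv2.MORPH_OPEN,np.ones((3,3)))
    _,l,s,_=cv2.connectedComponentsWithStats(m);k=1+s[1:,4].argmax();p=P[l==k];print(n,rect(p[:,:2]),p.mean(0),len(p))
big(near&(z>.005)&(z<.012),"board");big(near&(z>.050)&(z<.064),"roof")
big(near&(z>.012)&(z<.024)&(sat<40),"prongs")
E
```

```text
t: 10.6
eef_pos: [0.5616, 0.1531, 0.3005]
ee_rot: [-2.826, 1.569, -2.599]
force: [-0.2, -0.4, -0.3]
width: 0.0791
cam [[-0.2268 -0.9331 -0.2791  0.4855]
 [ 0.974  -0.2175 -0.0643  0.1357]
 [-0.0007 -0.2864  0.9581  0.4582]
 [ 0.      0.      0.      1.    ]] [0.5617 0.1525 0.3008] [-2.7921  1.5694 -2.5655]
stand 0.98 [318. 174.] [0.5745 0.1533 0.0067]
lock 0.94 [328. 139.] [0.5209 0.1567 0.0164]
lock 0.81 [463. 133.] [0.4702 0.3389 0.0121]
lock 0.72 [107. 181.] [ 0.6551 -0.1456  0.0123]
lock_grip 0.91 [427. 120.] [0.4679 0.2718 0.0503]
lock_grip 0.78 [208. 131.] [ 0.5481 -0.0048  0.0241]
board (array([565.6, 156.2]), array([109.9, 228.2]), 86.1) [0.5921 0.1518 0.0071] 7437
roof (array([483.3, 161.9]), array([81.9, 63.9]), 86.2) [0.4827 0.1617 0.0562] 3477
prongs (array([542.6, 158.8]), array([46.7, 48.7]), 87.7) [0.54   0.1587 0.0172] 669
```

View pics/w3.png

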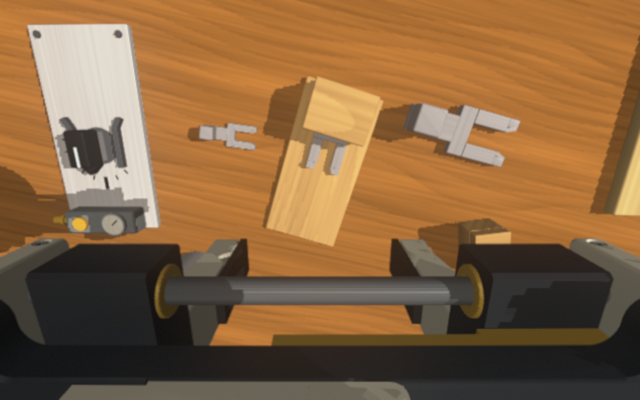

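```bash
python3 -m inch '-.22 .09 -1 0 0 -.9;-.22 .09 -1 0 0 -.9;0 0 -1 0 0 -.9;0 0 -1 0 0 -.6;0 0 -1 0 0 0;0 0 -1 0 0 0;0 0 -1 0 0 0;0 0 -1 0 0 0;0 0 -1 0 0 0;0 0 -.4 0 0 0;0 0 -.27 0 0 0;0 0 0 0 0 0' 0.9 40
python3 -m inch '0 0 0 0 0 0;0 0 0 0 0 0;0 0 0 0 0 0;0 0 0 0 0 0;0 0 0 0 0 0' 0.45 40
```

```text
t: 12.3
eef_pos: [0.5488, 0.1582, 0.0117]
ee_rot: [0.181, 1.571, 0.119]
force: [0.2, 0.2, -0.2]
width: 0.0791
t: 12.92
eef_pos: [0.5487, 0.1584, 0.0118]
ee_rot: [0.558, 1.57, 0.497]
force: [-1.1, 1.4, 3.9]
width: 0.0477
```

```bash
python3 -m inch '.2 -.014 0 0 0 0;.4 -.027 0 0 0 0;.5 -.034 0 0 0 0;.5 -.034 0 0 0 0;.5 -.034 0 0 0 0;.5 -.034 0 0 0 0;.4 -.027 0 0 0 0;.2 -.014 0 0 0 0;0 0 0 0 0 0'
python3 -m inch '0 0 0 0 0 0;0 0 0 0 0 0;0 0 0 0 0 0;0 0 0 0 0 0;0 0 1 0 0 0;0 0 1 0 0 0;0 0 1 0 0 0;0 0 1 0 0 0;-.7 0 1 0 0 0;-.7 0 1 0 0 0;-.7 0 1 0 0 0;0 0 0 0 0 0' 0.95
python3 w.py w4 lock,lock_grip; python3 - <<'E'
from fit import *
f=dict(np.load("last.npz"));P=cloud(f);F=f["frame"].astype(int)
near=np.hypot(P[...,0]-.58,P[...,1]-.155)<.12
z=P[...,2]
sat=F.max(2)-F.min(2)
def big(m,n):
    m=cv2.morphologyEx(m.astype(np.uint8),cv2.MORPH_OPEN,np.ones((3,3)))
    _,l,s,_=cv2.connectedComponentsWithStats(m);k=1+s[1:,4].argmax();p=P[l==k];print(n,rect(p[:,:2]),p.mean(0),len(p))
big(near&(z>.036)&(z<.05)&(sat<40),"block")
big(near&(z>.013)&(z<.023)&(sat<40),"flat")
save(f,"w4c.png",(180,50,500,260),2.4)
E
```

```text
t: 14.05
eef_pos: [0.6445, 0.1512, 0.0118]
ee_rot: [-2.296, 1.57, -2.358]
force: [-1.9, -2.7, 4.8]
width: 0.0469
t: 15.55
eef_pos: [0.5818, 0.1523, 0.2248]
ee_rot: [0.558, 1.565, 0.497]
force: [1.1, 0.1, -0.2]
width: 0.0833
cam [[ 0.0592 -0.9545 -0.2921  0.5028]
 [ 0.9982  0.0573  0.0148  0.1566]
 [ 0.0027 -0.2925  0.9563  0.382 ]
 [ 0.      0.      0.      1.    ]] [0.5816 0.1521 0.223 ] [0.6532 1.5677 0.5922]
lock 0.79 [320. 206.] [0.618  0.1523 0.0182]
lock 0.79 [214. 147.] [ 0.5423  0.0265 -0.0005]
lock 0.71 [482.  66.] [0.4699 0.337  0.0137]
lock_grip 0.96 [317. 165.] [0.5629 0.152  0.0436]
lock_grip 0.83 [182. 159.] [ 0.5498 -0.0018  0.026 ]
block (array([568.6, 155. ]), array([24.4, 26.2]), 86.5) [0.5681 0.155  0.043 ] 541
flat (array([625.3, 151.9]), array([46.8, 74.8]), 86.7) [0.6214 0.1522 0.0171] 1407
```

View pics/w4c.png

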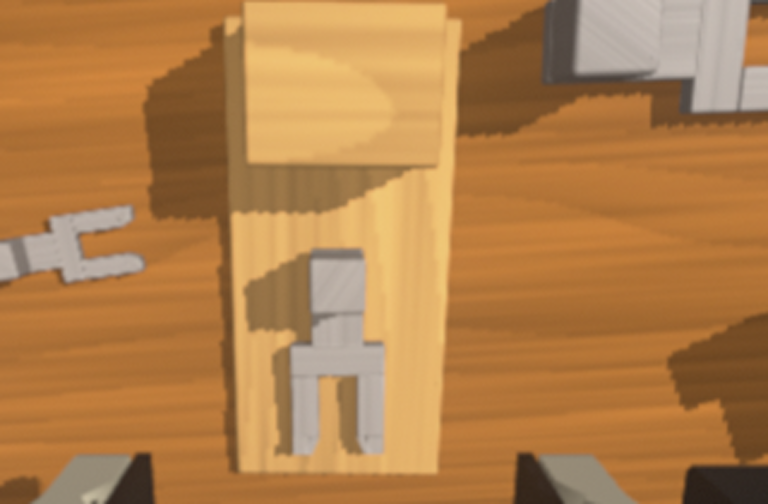

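```bash
python3 -m inch '-.22 .045 -1 0 0 0;-.22 .045 -1 0 0 0;0 0 -1 0 0 0;0 0 -1 0 0 0;0 0 -1 0 0 0;0 0 -1 0 0 0;0 0 -.6 0 0 0;0 0 -.3 0 0 0;0 0 0 0 0 0' 0.75 55
python3 -m inch '0 0 0 0 0 0;0 0 0 0 0 0;0 0 0 0 0 0;0 0 0 0 0 0;0 0 0 0 0 0;0 0 0 0 0 0' 0.2 55
```

```text
t: 16.82
eef_pos: [0.5679, 0.1539, 0.0133]
ee_rot: [-2.487, 1.569, -2.548]
force: [-0.2, 0.1, 0.4]
width: 0.0658
t: 17.58
eef_pos: [0.5685, 0.1545, 0.0147]
ee_rot: [0.635, 1.57, 0.573]
force: [-1.0, 0.2, 3.3]
width: 0.0255
```

```bash
python3 -m inch '0 0 .4 0 0 0;0 0 .8 0 0 0;0 0 1 0 0 0;0 -.4 .8 0 0 0;-.35 -.9 0 0 0 .3;-.36 -1 0 0 0 .4;-.4 -1 0 0 0 .4;-.4 -1 0 0 0 .4;-.4 -1 0 0 0 .4;-.4 -1 0 0 0 .4;-.4 -1 0 0 0 .4;-.4 -1 0 0 0 .4'
python3 -m inch '-.4 -1 0 0 0 .18;-.2 -1 0 0 0 0;0 -1 0 0 0 0;0 -.8 0 0 0 0;0 -.44 0 0 0 0;0 0 -.8 0 0 0;0 0 -.8 0 0 0;0 0 -.3 0 0 0;0 0 0 0 0 0;0 0 0 0 0 0'
python3 w.py w5 lock,lock_grip; python3 - <<'E'
from fit import *
f=dict(np.load("last.npz"));save(f,"w5c.png",(180,40,500,260),2.4)
P=cloud(f);F=f["frame"].astype(int);z=P[...,2]
for lo,hi in((.03,.05),(.05,.055),(.06,.085)):
  m=(np.hypot(P[...,0]-.49,P[...,1]+.18)<.10)&(z>lo)&(z<hi)&(F.max(2)-F.min(2)<40)&(np.hypot(P[...,0]-.605,P[...,1]+.157)>.03)
  if m.sum()>20: print(lo,rect(P[m][:,:2]),P[m].mean(0),m.sum())
station(f)
E
```

```text
t: 19.08
eef_pos: [0.4743, -0.0956, 0.105]
ee_rot: [0.457, 1.571, 0.668]
force: [1.3, -0.1, -1.8]
width: 0.0253
t: 20.32
eef_pos: [0.4577, -0.2218, 0.0483]
ee_rot: [-0.442, 1.57, -0.217]
force: [-0.0, -0.2, -1.8]
width: 0.0254
cam [[-0.2246 -0.9328 -0.2818  0.3812]
 [ 0.9744 -0.2152 -0.0643 -0.2391]
 [-0.0007 -0.2891  0.9573  0.2057]
 [ 0.      0.      0.      1.    ]] [ 0.4578 -0.2218  0.0484] [-0.3759  1.5693 -0.1509]
lock 0.81 [320. 325.] [ 0.4995 -0.2113  0.0521]
lock_grip 0.74 [319. 271.] [ 0.4515 -0.2229  0.0769]
0.03 (array([ 476.3, -218.2]), array([63.7, 41.7]), 12.5) [ 0.4643 -0.221   0.0472] 464
0.05 (array([ 475.9, -217.2]), array([63.2, 56.2]), 13.0) [ 0.4895 -0.2142  0.0512] 1927
0.06 (array([ 458.1, -221.5]), array([26.9, 54.3]), 13.5) [ 0.4484 -0.2238  0.0729] 3125
plate (array([ 450.7, -167. ]), array([ 7.7, 78.5]), 13.2) 0.010902567537905028 1174
knob (array([0., 0.]), array([0., 0.]), 0.0) [nan nan nan] 0fit.py:13: RuntimeWarning: Mean of empty slice.
  q=P[kn];print("knob",rect(q[:,:2]),q.mean(0),len(q))
  ret = um.true_divide(
```

View pics/w5c.png

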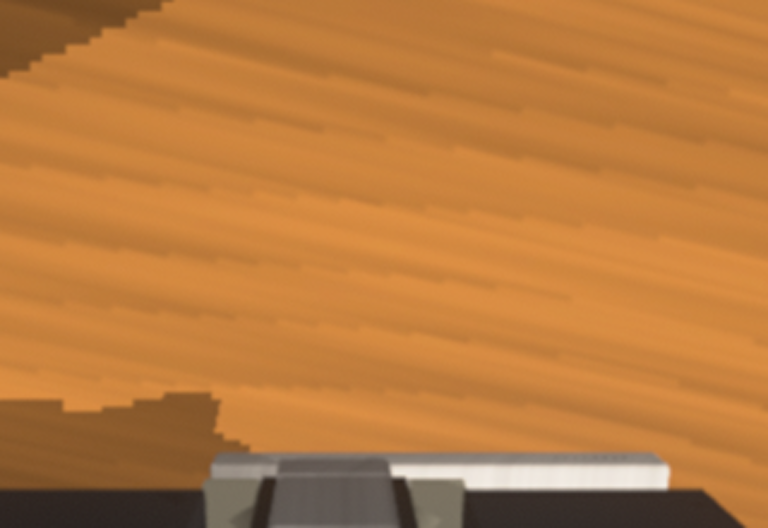

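```bash
python3 -m inch '0 .5 0 0 0 0;0 .5 0 0 0 0;0 0 -.4 0 0 0;0 0 -.4 0 0 0;0 0 -.13 0 0 0;0 0 0 0 0 0;0 0 0 0 0 0'
python3 -m inch '0 0 -.03 0 0 0;0 0 0 0 0 0'
```

```text
t: 21.35
eef_pos: [0.457, -0.192, 0.0193]
ee_rot: [2.921, 1.57, -3.138]
force: [-0.1, -0.2, -1.4]
width: 0.0255
t: 21.6
eef_pos: [0.4571, -0.192, 0.0187]
ee_rot: [-0.803, 1.571, -0.579]
force: [0.2, -0.5, 0.6]
width: 0.0254
```

```bash
cat > tgt.py <<'E'
from h import *
s=arm.get_state();e=s["eef_pos"];a=np.radians(12.95);A=np.array([.6035,-.158])
d=e[:2]-A;u=np.array([np.cos(a),np.sin(a)]);n=np.array([-u[1],u[0]])
r=s["ee_rot"];print("along %.4f lat %.4f z %.4f jaw %.2f"%(d@u,d@n,e[2],(90+np.degrees(r[2]-r[0]))%180),"F",s["force"].round(1),"Flocal",(s["force"][:2]@u).round(1),(s["force"][:2]@n).round(1),"M",s["moment"].round(2),"w",s["width"],s["t"])
E
python3 tgt.py
```

```text
along -0.1503 lat -0.0003 z 0.0187 jaw 102.86 F [ 0.2 -0.5  0.6] Flocal 0.1 -0.5 M [-0.28  0.13 -0.02] w 0.02542710479049781 21.6
```

```bash
python3 -m inch '.2 .045 .01 0 0 0;.3 .069 0 0 0 0;.3 .069 0 0 0 0;.2 .045 0 0 0 0;0 0 0 0 0 0' && python3 tgt.py; python3 -m inch '.15 .034 0 0 0 0;.2 .046 0 0 0 0;.2 .046 0 0 0 0;.1 .023 0 0 0 0;0 0 0 0 0 0' && python3 tgt.py
```

```text
t: 22.22
eef_pos: [0.4876, -0.1848, 0.0188]
ee_rot: [-0.782, 1.571, -0.557]
force: [-0.7, 0.1, -2.2]
width: 0.0258
along -0.1190 lat -0.0001 z 0.0188 jaw 102.89 F [-0.7  0.1 -2.2] Flocal -0.6 0.3 M [-0.02  0.03 -0.05] w 0.02582965925126089 22.225
t: 22.85
eef_pos: [0.5067, -0.1804, 0.0189]
ee_rot: [2.364, 1.571, 2.589]
force: [-0.0, 0.2, -1.3]
width: 0.0258
along -0.0994 lat -0.0002 z 0.0189 jaw 102.87 F [-0.   0.2 -1.3] Flocal 0.0 0.2 M [0.03 0.03 0.02] w 0.025843149461137964 22.85
```

```bash
python3 -m inch '.15 .035 0 0 0 0;.2 .046 0 0 0 0;.2 .046 0 0 0 0;.15 .035 0 0 0 0;0 0 0 0 0 0' && python3 tgt.py; python3 -m inch '.08 .018 0 0 0 0;.05 .012 0 0 0 0;0 0 0 0 0 0' && python3 tgt.py
```

```text
t: 23.48
eef_pos: [0.5279, -0.1755, 0.0189]
ee_rot: [-0.3, 1.571, -0.075]
force: [-0.5, -0.2, -1.2]
width: 0.0258
along -0.0776 lat -0.0002 z 0.0189 jaw 102.88 F [-0.5 -0.2 -1.2] Flocal -0.5 -0.1 M [-0.03  0.1  -0.03] w 0.025769969199743486 23.475
t: 23.85
eef_pos: [0.5315, -0.1747, 0.019]
ee_rot: [-0.162, 1.571, 0.063]
force: [0.1, 0.8, -2.3]
width: 0.0256
along -0.0739 lat -0.0002 z 0.0190 jaw 102.87 F [ 0.1  0.8 -2.3] Flocal 0.2 0.8 M [ 0.04  0.11 -0.02] w 0.025608179388540736 23.85
```

```bash
python3 -m inch '.05 .012 -.01 0 0 0;0 0 0 0 0 0' && python3 tgt.py; python3 -m inch '.04 .009 -.01 0 0 0;0 0 0 0 0 0' && python3 tgt.py;  python3 -m inch '.04 .009 0 0 0 0;0 0 0 0 0 0' && python3 tgt.py
```

```text
t: 24.1
eef_pos: [0.5329, -0.1744, 0.0187]
ee_rot: [-1.526, 1.571, -1.301]
force: [-1.4, 0.1, -0.1]
width: 0.0257
along -0.0725 lat -0.0002 z 0.0187 jaw 102.87 F [-1.4  0.1 -0.1] Flocal -1.3 0.4 M [-0.05  0.34 -0.01] w 0.02568887525680856 24.1
t: 24.35
eef_pos: [0.5334, -0.1744, 0.0187]
ee_rot: [3.088, 1.57, -2.971]
force: [-3.3, -0.8, 5.5]
width: 0.0254
along -0.0720 lat -0.0002 z 0.0187 jaw 102.86 F [-3.3 -0.8  5.5] Flocal -3.4 -0.0 M [-0.06  1.39  0.01] w 0.025391471814122785 24.35
t: 24.6
eef_pos: [0.5347, -0.1741, 0.0187]
ee_rot: [-3.126, 1.57, -2.901]
force: [-4.4, -0.8, 6.0]
width: 0.0253
along -0.0706 lat -0.0003 z 0.0187 jaw 102.87 F [-4.4 -0.8  6. ] Flocal -4.5 0.2 M [-0.2   1.54  0.02] w 0.025255034772186238 24.6
```

```bash
python3 -m inch '.03 .007 .01 0 0 0;0 0 0 0 0 0' && python3 tgt.py; python3 -m inch '.03 .007 .005 0 0 0;0 0 0 0 0 0' && python3 tgt.py
```

```text
t: 24.85
eef_pos: [0.5347, -0.1741, 0.0187]
ee_rot: [3.017, 1.568, -3.042]
force: [-6.8, -2.7, 5.1]
width: 0.0255
along -0.0706 lat -0.0002 z 0.0187 jaw 102.85 F [-6.8 -2.7  5.1] Flocal -7.3 -1.1 M [-0.65  2.02 -0.04] w 0.02551006920536894 24.85
t: 25.1
eef_pos: [0.5347, -0.174, 0.0187]
ee_rot: [2.991, 1.567, -3.068]
force: [-7.9, -2.9, 6.2]
width: 0.0261
along -0.0706 lat -0.0002 z 0.0187 jaw 102.83 F [-7.9 -2.9  6.2] Flocal -8.3 -1.1 M [-0.93  2.63 -0.02] w 0.02611977156476684 25.1
```

```bash
python3 -m inch '.05 .012 0 0 0 0;0 0 0 0 0 0;0 0 0 0 0 0' && python3 tgt.py; python3 -m inch '0 0 0 0 0 0;0 0 0 0 0 0;0 0 0 0 0 0;0 0 0 0 0 0;0 0 .5 0 0 0;-.5 0 1 0 0 0;-.5 0 1 0 0 0;-.5 0 1 0 0 0;-.5 0 1 0 0 0;0 0 1 0 0 0;0 0 1 0 0 0;0 0 0 0 0 0' 0.7
python3 w.py w6 lock,lock_grip; python3 - <<'E'
from fit import *
f=dict(np.load("last.npz"));station(f);save(f,"w6c.png",(180,60,500,260),2.5)
P=cloud(f);z=P[...,2];A=np.array([.6035,-.158]);a=np.radians(12.95);u=np.array([np.cos(a),np.sin(a)]);n=np.array([-u[1],u[0]])
d=P[...,:2]-A;X=d@u+.04;Y=d@n
m=(abs(X+.031)<.025)&(abs(Y)<.025)&(z>.040)&(z<.056)
print("block",rect(np.c_[X[m],Y[m]]),z[m].mean())
m=(abs(X)<.06)&(abs(Y)<.03)&(z>.0185)&(z<.027);print("flat",rect(np.c_[X[m],Y[m]]),rect(P[m][:,:2]),z[m].mean())
for x in(-.012,.008,.0,):
  k=m&(abs(X-x)<.003);print(x,z[k].mean(),k.sum())
E
```

```text
t: 25.48
eef_pos: [0.5347, -0.174, 0.0187]
ee_rot: [2.992, 1.564, -3.067]
force: [-13.5, -3.8, 11.5]
width: 0.0256
along -0.0706 lat -0.0002 z 0.0187 jaw 102.82 F [-13.5  -3.8  11.5] Flocal -14.0 -0.7 M [-1.35  4.1   0.08] w 0.025642054842991455 25.475
t: 26.98
eef_pos: [0.4801, -0.1733, 0.2175]
ee_rot: [-0.307, 1.565, -0.082]
force: [0.2, 0.5, 0.2]
width: 0.0614
cam [[-0.2246 -0.9314 -0.2865  0.4027]
 [ 0.9745 -0.2152 -0.0641 -0.1906]
 [-0.002  -0.2936  0.9559  0.3746]
 [ 0.      0.      0.      1.    ]] [ 0.4792 -0.173   0.2157] [-0.1908  1.5673  0.034 ]
lock 0.86 [306. 256.] [ 0.5816 -0.1665  0.0204]
lock_grip 0.57 [311. 222.] [ 0.5248 -0.1732  0.0473]
lock_grip 0.41 [431. 261.] [ 0.4392 -0.1472  0.288 ]
plate (array([ 533.2, -173.9]), array([164.5, 129.4]), 12.9) 0.011198415501595893 10586
knob (array([ 603.1, -157.7]), array([47.5, 25.5]), 13.6) [ 0.5875 -0.1611  0.0555] 198
line [ 0.6255 -0.1524  0.057 ] 103.08537201919334 8
block (array([-30.6,  -0.7]), array([24.9, 26.6]), 90.0) 0.0468129776411563
flat (array([ 0.1, -0.8]), array([87.9, 59.4]), 1.1) (array([ 564.8, -167.7]), array([87.9, 59.4]), 14.0) 0.021134396671318296
-0.012 0.019588220178007522 5
0.008 0.021165231273282882 171
0.0 0.021150265932961303 94
```

View pics/w6c.png

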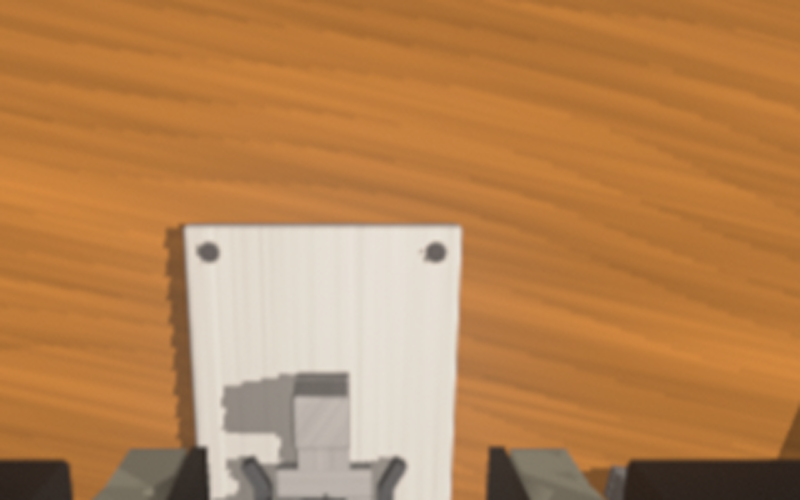

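```bash
python3 -m inch '0 0 1 0 0 0;0 0 1 0 0 0;0 0 1 0 0 0;.5 0 .5 0 0 0;1 0 0 0 0 0;1 0 0 0 0 0;.5 0 0 0 0 0;0 0 0 0 0 0;0 0 0 0 0 0'
python3 - <<'E'
from fit import *
f=grab("wrist");station(f);save(f,"w7c.png",(200,60,480,260),2.8)
P=cloud(f);z=P[...,2];A=np.array([.6035,-.158]);a=np.radians(12.95);u=np.array([np.cos(a),np.sin(a)]);n=np.array([-u[1],u[0]])
d=P[...,:2]-A;X=d@u+.04;Y=d@n
m=(abs(X+.031)<.025)&(abs(Y)<.025)&(z>.040)&(z<.056)
print("block",rect(np.c_[X[m],Y[m]]))
m=(abs(X)<.1)&(abs(Y)<.025)&(z>.0185)&(z<.025);print("flat",rect(np.c_[X[m],Y[m]]))
E
```

```text
t: 28.25
eef_pos: [0.5679, -0.1731, 0.3185]
ee_rot: [2.841, 1.57, 3.065]
force: [-0.5, -0.3, 1.0]
width: 0.0614
plate (array([ 589.2, -161.6]), array([276.3, 129.5]), 12.9) 0.011187578494034123 11451
knob (array([ 603.5, -158.5]), array([47.2, 25. ]), 13.5) [ 0.6024 -0.1584  0.0569] 606
line [ 0.6135 -0.1549  0.0575] 13.69112372659408 53
block (array([-30.9,  -0.8]), array([24.4, 24.7]), 0.0)
flat (array([10.8, -0.5]), array([106.7,  47.7]), 1.1)
```

View pics/w7c.png

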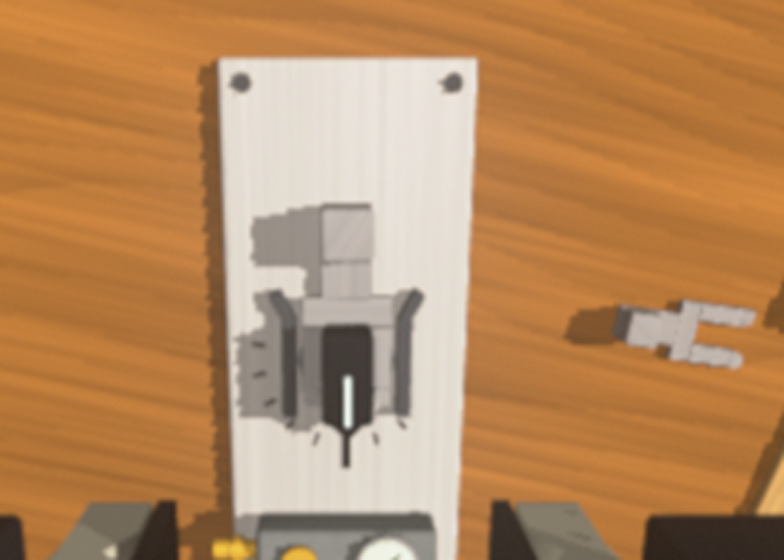

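The picture shows the lock fully under the cap, with its prongs between the rails and its yoke up against the knob. The knob's nose points straight at the long mark (346, 450). I'm handing the job in.

```bash
python3 -c "
from station import arm
print(arm.job_done())"
```

```text
the job is handed in; nothing more can be done
None
```

The job is handed in, at about 28 s of the 64 s allowed. I turned the knob about 58° to the long mark, then drew the lock out of the stand onto its board and let go. I took it again by its grip block and slid it between the rails under the cap until it stopped, pushing with about 14 N. Then I released it and backed off.

**Last checks:**
- **Lock home:** the grip block measured at station x = -30.9 mm, where fully home is -31 mm. It sat 0.8 mm off the centre line.
- **Lock flat:** the top of the prongs read about 21 mm over the bench. The expected 22 mm less the camera's roughly 0.8 mm low bias agrees with lying flat on the plate.
- **Knob:** the bar fits gave 13.5° and the white line 13.7°, against the plate's 12.9°. That is under 1° off, within measuring error, and in the picture the nose stands at the long mark.
- **Other things:** I never moved near the tin, pencil box or offcut, but I did not measure their places again at the end.

**Disagreement:** on the way to the plate I overshot by 30 mm sideways in the air. I saw it in the reported pose and corrected it before lowering the lock.

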